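# Jack up the crate stand and hold it

### The job

Put the anchor pin fully home in the hole of the stand's brass lug, then carry the red jack over and set it down upright with its saddle centred under the yellow marked lift pad, and let go of it. Pump the handle fully down once as a trial lift, let it come all the way up again, then press it fully down a second time and finish with the fingers still holding it down there and the stand's front feet clear of the bench on the jack alone. Do not touch the deck or crates with the robot, and leave the bottles, jar, beaker and jug where they stand.

Things in the scene. Friction and masses are not known exactly. Their poses are not given: they have to be found in the camera images.
- stand: fixed crate stand. Origin on the bench below the lift pad's centre; x points under the stand, z up. A steel deck (220 wide in y, x 35 to 280, 58 to 70 high) is hinged at x = 280 and carries two blue crates (x 63 to 273, y -100 to 100, top at 202). Its two rubber front feet stand at x = 60, y = +/-92. A yellow tongue sticks out to -x; nothing stands below it
- lift_pad (a point): centre of the underside of the lift pad: a yellow tongue (50 wide in y, 12 thick, x from -25 to 37 of the stand) marked on top with a black and yellow ring right above this point. Underside 58 above the bench while the deck is down, top at 70
- deck (a joint): deck hinge, rad: 0 with its feet on the bench, grows as the front is raised (0.05 is 14 mm of lift at the pad); it falls back by its weight (about 3 kg, 11 to 16 N on the saddle)
- lug_hole (a point): centre of the mouth of the round hole in the brass anchor lug: block 44 x 44, 40 tall, at x = 0, y = 170 of the stand; this point is at its top, 40 above the bench. Hole 13 across, widening at the mouth, 32 deep, blind, vertical
- pin_rest: fixed white block 50 x 50, 30 tall, in which the anchor pin stands upright at the start, in a 12 mm hole 22 deep; origin at its underside's centre
- pin: loose steel anchor pin standing upright in the pin rest, its foot 8 above the bench: shaft 10 across, 85 long overall, the top 30 an orange grip 22 across. Origin at the centre of its foot, z up along the pin. 50 g
- pin_tip (a point): centre of the pin's foot (the end that enters the hole)
- jack: loose red jack, 0.6 to 0.9 kg. Origin on its underside below the housing; x points to the saddle, z up. Base plate 70 wide, 10 thick, x -100 to 90. Housing to carry it by: block 50 (x) x 40 (y), from the base to 95 high, centred on the origin. Saddle at x = 70. Pump handle pivots at x = -36, 60 high, and points back (-x) and up by 0.61 rad when up
- saddle_top (a point): centre of the top of the round steel saddle (36 across) at the jack's x = 70; 50 above the jack's underside with the handle up, rises 40 mm per rad of handle (28 mm in all, of which the first 8 only close the gap to the pad)
- pump (a joint): pump handle, rad: 0 up (at rest), 0.7 fully down against its stop. A spring and the load push it up again when it is let go, the saddle then sinks back. Pressing the handle's end down takes about 1.5 N at first, 7 to 10 N at the bottom with the deck on the saddle
- pump_end (a point): centre of the top face of the handle's black rubber end, a 34 x 34 pad 12 thick, its middle 110 from the pivot. Handle up: 128 above the bench, 123 behind the jack's origin; fully down: 56 and 146. It moves on an arc about the pivot in the jack's x-z plane and tilts with the handle
- amber_bottle: amber bottle, 60 mm across, 150 mm tall, a bystander; origin at its underside's centre
- beaker: open glass beaker, 70 mm across, 90 mm tall, a bystander; origin at its underside's centre
- herb_jar: green glass jar with white lid, 60 mm across, 65 mm tall, a bystander; origin at its underside's centre
- jug: white plastic jug with a side handle, 90 mm across, 120 mm tall, a bystander; origin at its underside's centre
- dropper: small amber bottle with black top, 36 mm across, 85 mm tall, a bystander; origin at its underside's centre
There are look-alikes about, which are no part of the job. There is more than one size of the jack; the job needs the larger.

How it is judged (in metres and radians):
On the way, in this order (a step that is already met when the one before it is completed fails the run):
1. the anchor pin is home in the lug's hole (z of pin_tip in the frame of lug_hole below -0.024 m and horizontal distance between pin_tip and lug_hole below 0.005 m), for 0.2 s.
2. the jack stands on the bench, saddle under the lift pad, handle up (all of step 1 and horizontal distance between saddle_top and lift_pad below 0.013 m and angle between jack's own z axis and vertical below 0.06 rad and value of joint pump below 0.12 rad and height (world z) of jack below 0.003 m and linear speed of jack below 0.02 m/s and contact force between the fingers and jack below 0.3 N), for 0.2 s.
3. trial stroke: handle fully down, deck raised by the saddle (value of joint pump above 0.58 rad and value of joint deck above 0.035 rad and horizontal distance between saddle_top and lift_pad below 0.013 m and angle between jack's own z axis and vertical below 0.06 rad and contact force between saddle and deck above 3 N), for 0.1 s.
4. handle all the way up again, deck back down (value of joint pump below 0.12 rad and value of joint deck below 0.006 rad and horizontal distance between saddle_top and lift_pad below 0.013 m and angle between jack's own z axis and vertical below 0.06 rad), for 0.1 s.
At the end, for the whole second after the job is handed in: Fingers press the pump handle (over 1 N), held at 0.58 rad or more; deck raised 0.035 rad or more, still, resting on the saddle (over 3 N), untouched by the robot; saddle within 13 mm of the pad's centre, jack upright within 0.06 rad; pin's foot 24 mm or more down the hole (all of step 1 and all of step 3 and contact force between the fingers and pump above 1 N and contact force between each of the arm, the fingers and deck below 0.3 N and velocity of joint deck between -0.1 and 0.1 rad/s); the arm keeps its last pose, push and grip.
It fails at once if the robot touches the deck or crates (contact force between any of the arm, the fingers and deck above 2 N).
It fails at once if the deck is thrown up far beyond the jack's lift (value of joint deck above 0.12 rad).
It fails at once if a bottle, jar, beaker or jug is shifted or knocked over (distance of any of amber_bottle, beaker, herb_jar, jug, dropper from where it was at the start of the episode above 0.03 m or angle between any of amber_bottle, beaker, herb_jar, jug, dropper's own z axis and vertical above 0.5 rad).
It also fails if it takes over 72 s, if anything falls off the work surface, if the arm or the gripper's body presses on something with over 40 N, if the wrist force passes 120 N, or if a joint passes its speed limit or range.

### The arm

A 6-joint arm with a two-finger parallel gripper is mounted at the origin on the work surface. World frame = base frame: x ahead of the robot, y to its left, z up, the work surface at z = 0. Lengths are in mm, angles in rad, forces in N, time in s.
With the tool pointing down it reaches from about 300 to 875 mm from the base axis. Payload 4.2 kg.
Tool frame: the origin (TCP) lies at the very end of the fingers, on their centre line; the grasp point (between the pads) lies 19 mm behind it; y points along the fingers, x is the direction in which the jaws open and shut, and the axes are right-handed (so a half turn about y gives the same grasp; the last joint's range is limited). The gripper opens to 85 mm and grips with 20 to 120 N. Pads are 22 mm wide; open, the fingers measure 114 mm over their backs; the gripper's body (76 mm by 85 mm) begins 54 mm behind the grasp point. The pads swing forward as they close: fully open they stand 13 mm farther back than shut.
Start: joints at [-1.24, 0.32, 1.565, -0, 1.257, -0.02], TCP at [197.602, -539.995, 231.338] pointing down, gripper open.
Joint ranges: [-3.11, 3.11], [-0.84, 2.01], [0.21, 2.61], [-1.34, 4.49], [0.05, 2.63], [-2.56, 2.56]. Speed limits (rad/s): [2.57, 2.57, 3.14, 3.14, 3.14, 3.14].

### API

Orientations are given as a unit quaternion [w, x, y, z].
In Python, from station import arm, grab_frame, camera_params gives the robot as it stands. The module is installed in compiled form; this text tells all that it offers.
- The arm moves only by the tool play_rows, never from a script. Its argument "increments" is one flat list of numbers, 6 for each row, row after row: the shift along the world's x, y, z in m, then the turn, a rotation vector about the world's x, y, z in rad. A call has 1 to 8 rows; each row shifts and turns the commanded pose from where the row before left it; what a row does not reach is not made up. A row lasts 1/10 s, in which the tool goes at most 50 mm and 8.59 degrees, less where a joint would pass 70% of its speed; a pose out of reach is approached as far as the arm can. A call with a gripper value outside its range is refused whole. "hand" is the finger opening in m, from 0 to 0.0854, set as the call begins (left out, the last holds). The fingers move at their own pace and stop on an object; "force" is the grip in N (left out, the last holds). Time passes only in rows, so rows that do not move let the fingers close. It gives the time, the measured TCP pose, the force and the opening at its end, in the units of the state.
- arm.sense(): the state, without advancing time (a new reading comes with each control period).
- grab_frame(name): name is "side" or "top"; returns (picture, depth): 420x560x3 uint8, red, green, blue; 420x560 float32, mm along the optical axis (not along the pixel's ray), 0 where there is no reading.
- camera_params(name): a dict with "mtx" (3x3 intrinsics, pixels), "extrinsics" (4x4, takes a point from camera to world coordinates). Camera axes: x right, y down, z forward; pixel columns grow to the right and rows downward; lengths in mm; the calibration is good to about 2 mm. A picture is of the moment at which its call begins. camera_params takes no time and is no camera call.
- arm.finish_job(): hands the job in, once; it reports no verdict.
The state is a dict: "time": time; "q": joint angles; "qd": joint speeds; "tau": joint torques, N m; "ee_pos": TCP position; "ee_rot": TCP orientation; "contact_force": force on the tool from outside, world axes, zero at the start; "moment": the same for the moment, N m; "gripper_width": opening from 0.0 (shut) to 1.0 (fully open).
Only numpy, scipy, OpenCV 4.12 (cv2) and the standard library are available. Lean on these libraries where they do the work, as an engineer would, in place of code of your own. Each camera call takes 0.05 s, during which the arm holds its last target.

## Working session

There is one attempt and no reset: what is moved stays moved. The work goes in short steps, Python scripts to look and compute and a tool call to move; the robot and the scene stay as the last step left them, time stands still between calls to the robot, and variables do not carry over. Pictures are saved under pics/ and viewed, and the job is handed in when it is done.

Besides the shell and the picture viewer there is one more tool, called after "Request:" by a JSON object that holds its "op" and its "data", one argument or row to a line. play_rows: Moves the arm, as the interface text tells. Its arguments: {"type":"object","properties":{"increments":{"type":"array"},"hand":{"type":"number"},"force":{"type":"number"}},"required":["increments"]}

```bash
mkdir -p pics
cat > h.py <<'E'
import numpy as np, cv2
from station import arm, grab_frame, camera_params
def shot(n,tag):
    p,d=grab_frame(n); cv2.imwrite(f'pics/{tag}.png',p[:,:,::-1]); np.savez(f'pics/{tag}.npz',p=p,d=d); return p,d
def world(n,d):
    c=camera_params(n);K=np.array(c['mtx']);T=np.array(c['extrinsics'])
    v,u=np.mgrid[0:d.shape[0],0:d.shape[1]]
    P=np.stack([(u-K[0,2])/K[0,0]*d,(v-K[1,2])/K[1,1]*d,d],-1)
    W=P@T[:3,:3].T+T[:3,3]; W[d==0]=np.nan; return W
def crop(tag,u0,v0,u1,v1,s,out):
    im=cv2.imread(f'pics/{tag}.png')[v0:v1,u0:u1]; cv2.imwrite(f'pics/{out}.png',cv2.resize(im,None,fx=s,fy=s,interpolation=cv2.INTER_CUBIC))
E
python3 - <<'E'
from h import *
for n in ('side','top'):
    shot(n,n+'0'); c=camera_params(n); print(n,np.round(c['mtx'],1).tolist(),np.round(c['extrinsics'],3).tolist())
print(arm.sense())
E
```

```text
side [[443.7, 0.0, 278.6], [0.0, 443.7, 218.2], [0.0, 0.0, 1.0]] [[0.928, -0.17, 0.33, 129.75], [-0.371, -0.449, 0.813, -1017.627], [0.01, -0.877, -0.48, 686.526], [0.0, 0.0, 0.0, 1.0]]
top [[460.8, 0.0, 272.0], [0.0, 460.8, 216.9], [0.0, 0.0, 1.0]] [[0.002, -0.999, 0.052, 416.722], [-1.0, -0.002, 0.0, -8.677], [-0.0, -0.052, -0.999, 1593.709], [0.0, 0.0, 0.0, 1.0]]
{'time': 0.1, 'q': array([-1.24002403e+00,  3.20216329e-01,  1.56552657e+00, -6.20630301e-06,
        1.25737320e+00, -1.99603081e-02]), 'qd': array([-3.38930981e-04, -1.33708133e-03, -2.92494604e-03,  2.61756643e-03,
       -2.96106062e-04,  2.24353986e-05]), 'tau': array([ 1.15011040e-03, -4.16406190e+01, -2.34704018e+01,  1.39329413e-04,
        4.89790706e-03,  2.28764344e-05]), 'ee_pos': array([ 197.45073757, -539.60418623,  230.5848348 ]), 'ee_rot': array([ 0.57988162, -0.57925035,  0.40553271, -0.40465981]), 'contact_force': array([0.3197021 , 0.3424592 , 0.21530448]), 'moment': array([ 0.00232821, -0.03700598,  0.02366676]), 'gripper_width': 1.004148466598735}
```

View pics/side0.png

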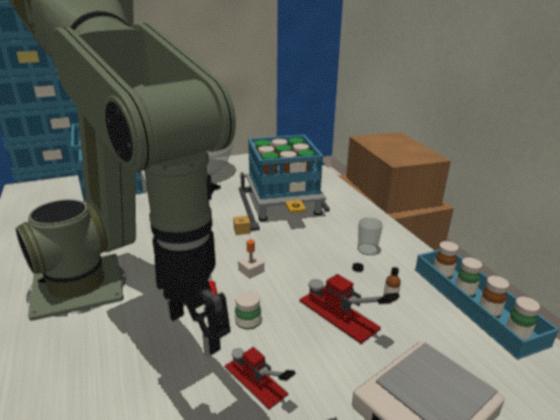

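View pics/top0.png

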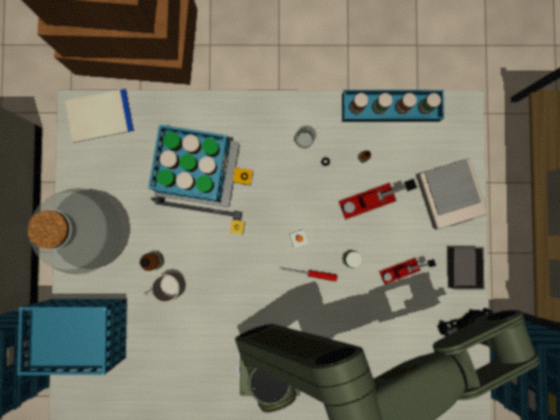

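Run:
```python
from h import *
crop('top0',140,110,440,290,2.6,'tc'); crop('side0',210,120,420,350,2.6,'sc')
W=world('top',np.load('pics/top0.npz')['d'])
for nm,u,v in [('pad',244,176),('lug',237,227),('pin',299,239),('housing',372,200),('sadd',347,208),('end',410,184),('bench',300,190),('smalljack',405,270),('drop',364,156),('beaker',305,137),('jar',353,259),('post',238,215)]:
    print(nm,np.round(W[v,u],1))
```

```text
pad [632.   85.3  70.8]
lug [464.1 112.   12. ]
pin [423.  -96.   93.6]
housing [ 550.5 -334.1   95.8]
sadd [ 526.9 -258.5   58. ]
end [ 598.8 -448.1  130.9]
bench [ 593.9 -105.4   -4.1]
smalljack [ 321.7 -446.9   67.1]
drop [ 701.2 -315.8   62.9]
beaker [ 777.7 -122.3    7.8]
jar [ 357.5 -275.7   67.2]
post [505.3 108.8  13. ]
```

View pics/tc.png

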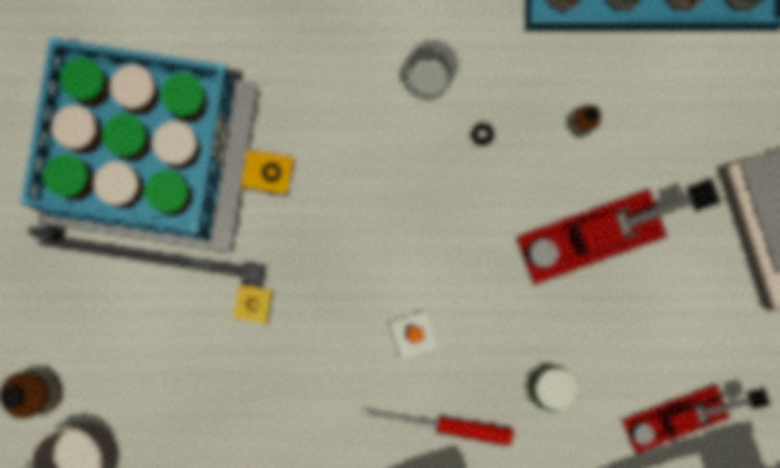

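View pics/sc.png

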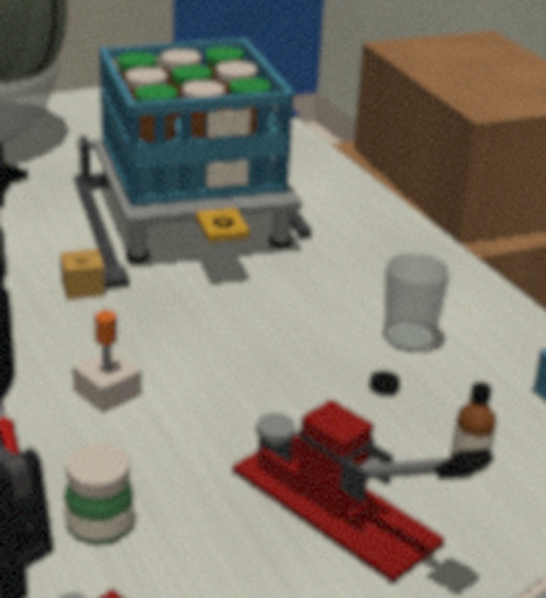

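```bash
python3 - <<'E'
from h import *
S=8
def c(n,u0,v0,u1,v1,out): crop(n,u0,v0,u1,v1,S,out)
c('top0',225,155,265,240,'a1')
c('top0',330,170,425,225,'a2')
c('top0',285,225,315,253,'a3')
c('side0',225,195,320,280,'b1')
c('side0',290,265,405,340,'b2')
E
cd pics; python3 -c "
import cv2
for f in ['a1','a2','a3','b1','b2']:
    print(f,cv2.imread(f+'.png').shape)
a=cv2.imread('a1.png');b=cv2.imread('a3.png')
import numpy as np
o=np.zeros((600,700,3),np.uint8);a=a[:600];o[:a.shape[0],:a.shape[1]]=a;o[:b.shape[0],350:350+b.shape[1]]=b
cv2.imwrite('a13.png',o)"
```

```text
a1 (680, 320, 3)
a2 (440, 760, 3)
a3 (224, 240, 3)
b1 (680, 760, 3)
b2 (600, 920, 3)
```

View pics/a1.png

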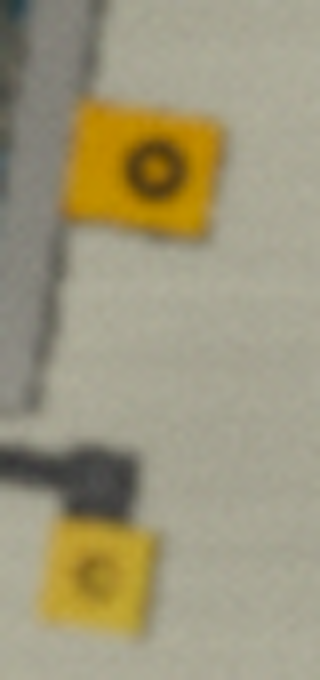

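View pics/a2.png

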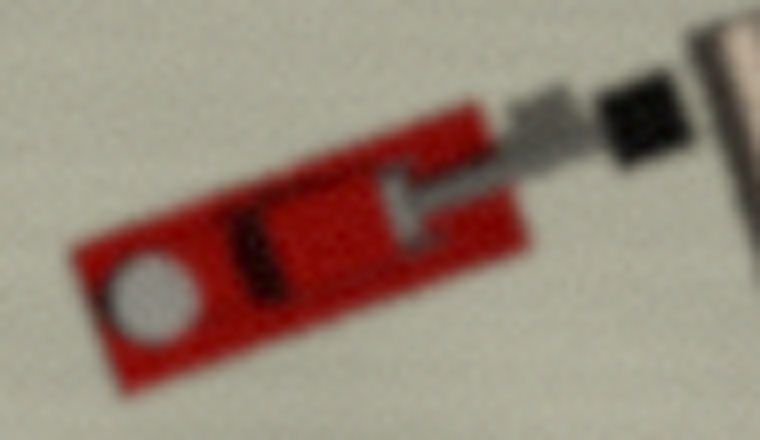

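View pics/b1.png

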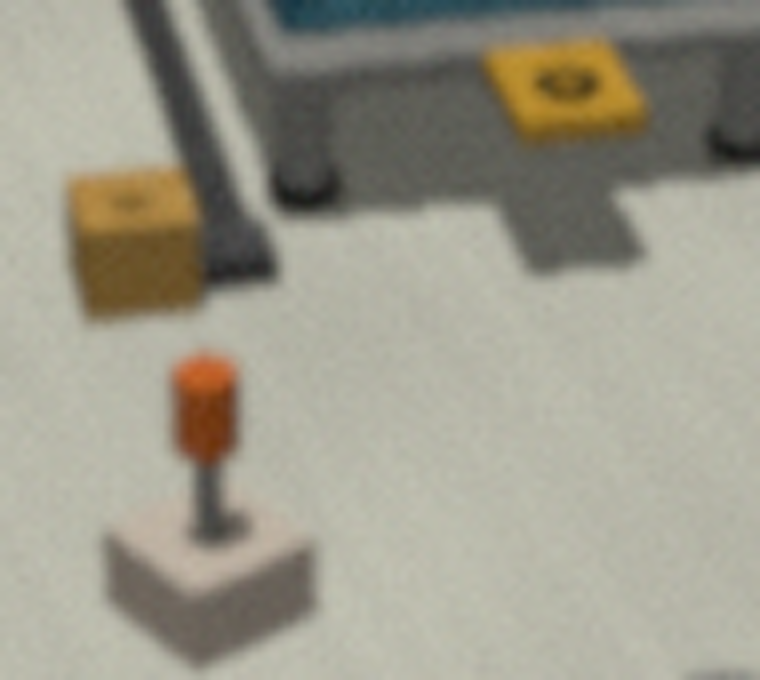

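View pics/a3.png

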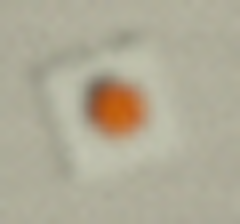

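```bash
cat >> h.py <<'E'
def ray(n,u,v,z):
    c=camera_params(n);K=np.array(c['mtx']);T=np.array(c['extrinsics'])
    d=T[:3,:3]@np.array([(u-K[0,2])/K[0,0],(v-K[1,2])/K[1,1],1.]); o=T[:3,3]
    return o+d*(z-o[2])/d[2]
E
python3 - <<'E'
from h import *
f=lambda n,u0,v0,X,Y,z:ray(n,u0+(X+.5)/8-.5,v0+(Y+.5)/8-.5,z)
R=lambda s,p:print(s,np.round(p,1))
for s,a in {'ring':('top',225,155,155,170,70),'ringS':('side',225,195,567,84,70),'lug':('top',225,155,98,575,40),'lugS':('side',225,195,131,202,40),
'pin':('top',285,225,117,107,93),'pinS':('side',225,195,205,370,93),'sad':('top',330,170,153,299,50),'end':('top',330,170,645,120,128)}.items(): R(s,f(*a))
B=[f('top',330,170,*p,10) for p in [(75,245),(478,100),(530,245),(125,393)]]
for b in B:R('c',b)
print(np.linalg.norm(B[1]-B[0]),np.linalg.norm(B[3]-B[0]))
R('mid',np.mean(B,0))
d=(B[0]-B[1]+B[3]-B[2]);print('yaw',np.degrees(np.arctan2(d[1],d[0])))
p,dd=[np.load('pics/top0.npz')[k] for k in('p','d')];W=world('top',dd)
m=(abs(W[...,2]-95)<8);m[:180]=0;m[220:]=0;m[:,:355]=0;m[:,395:]=0
red=(p[...,0]>90)&(p[...,1]<40);m&=red
v,u=np.nonzero(m);R('hous',[u.mean(),v.mean(),len(u)]);R('h',ray('top',u.mean(),v.mean(),95))
v,u=np.mgrid[0:420,0:560]
for s,lo,hi,box in [('lugd',30,50,(225,215,250,240)),('padd',60,80,(236,165,256,190))]:
    q=W[box[1]:box[3],box[0]:box[2]].reshape(-1,3);q=q[(q[:,2]>lo)&(q[:,2]<hi)];R(s,[*q.mean(0),len(q),*(q.max(0)+q.min(0))/2])
# bystanders side
E
```

```text
ring [632.7  85.5  70. ]
ringS [633.   84.8  70. ]
lug [465.2 110.5  40. ]
lugS [464.6 106.7  40. ]
pin [426.5 -96.7  93. ]
pinS [425.8 -99.3  93. ]
sad [ 531.1 -265.5   50. ]
end [ 597.4 -449.6  128. ]
c [ 557.3 -238.7   10. ]
c [ 620.4 -413.1   10. ]
c [ 557.7 -434.8   10. ]
c [ 493.5 -259.9   10. ]
185.45295914307508 67.22422535918128
mid [ 557.2 -336.6   10. ]
yaw 110.02712669487408
hous [370.8 198.4 173. ]
h [ 555.7 -330.4   95. ]
lugd [466.  112.8  39.9 162.  466.7 113.2  39.1]
padd [634.2  87.7  70.5 237.  634.5  85.7  69.9]
```

```bash
cat >> h.py <<'E'
from scipy.spatial.transform import Rotation as Ro
def st():
    s=arm.sense(); M=Ro.from_quat(np.roll(s['ee_rot'],-1)).as_matrix()
    print('t',round(s['time'],2),'tcp',np.round(s['ee_pos'],1),'F',np.round(s['contact_force'],1),'w',round(s['gripper_width']*85.4,1),'jaw',round(np.degrees(np.arctan2(M[1,0],M[0,0])),2),'down',np.round(M[:,1],3),'q',np.round(s['q'],2)); return s
E
python3 -c "
from h import *
st()"
```

```text
t 0.1 tcp [ 197.5 -539.6  230.6] F [0.3 0.3 0.2] w 85.8 jaw -69.9 down [-0.001  0.001 -1.   ] q [-1.24  0.32  1.57 -0.    1.26 -0.02]
```

Request:
{"op": "play_rows", "data": {
  "increments": [0.02,0.039,0,0,0,-0.045,0.02,0.039,0,0,0,-0.045,0.02,0.039,0,0,0,-0.045,0.02,0.039,0,0,0,-0.045,0.02,0.039,0,0,0,-0.045,0.02,0.039,0,0,0,-0.045,0.02,0.039,0,0,0,-0.045,0.02,0.039,0,0,0,-0.045],
  "hand": 0.06
}}

```text
time: 0.9
ee_pos: [357.9, -226.2, 231.2]
ee_rot: [0.497, -0.497, 0.503, -0.503]
contact_force: [0.6, -0.2, 0.2]
gripper_width: 0.708
```

```bash
python3 -c "
from h import *
st()"
```

```text
t 0.9 tcp [ 357.9 -226.2  231.2] F [ 0.6 -0.2  0.2] w 60.4 jaw -90.66 down [-0.  0. -1.] q [-0.59  0.08  1.88 -0.    1.18  0.99]
```

Request:
{"op": "play_rows", "data": {
  "increments": [0.017,0.032,-0.02,0,0,-0.037,0.017,0.032,-0.02,0,0,-0.037,0.017,0.032,-0.02,0,0,-0.037,0.017,0.032,-0.02,0,0,-0.037,0,0,0,0,0,0]
}}

```text
time: 1.4
ee_pos: [425.1, -96.6, 148.8]
ee_rot: [0.46, -0.461, 0.539, -0.535]
contact_force: [-0.0, -0.0, 0.3]
gripper_width: 0.704
```

```bash
python3 -c "
from h import *
st()
shot('side','s1');shot('top','t1')
crop('s1',190,150,320,290,5,'s1c')
crop('t1',220,160,340,270,5,'t1c')"
```

```text
t 1.4 tcp [425.1 -96.6 148.8] F [-0.  -0.   0.3] w 60.1 jaw -98.77 down [-0.005  0.002 -1.   ] q [-0.25  0.18  1.99  0.    0.98  1.47]
```

View pics/s1c.png

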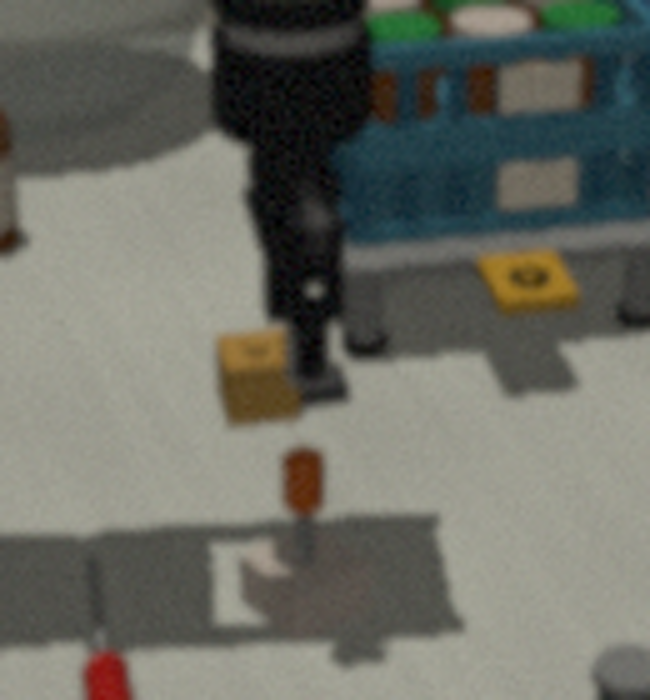

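View pics/t1c.png

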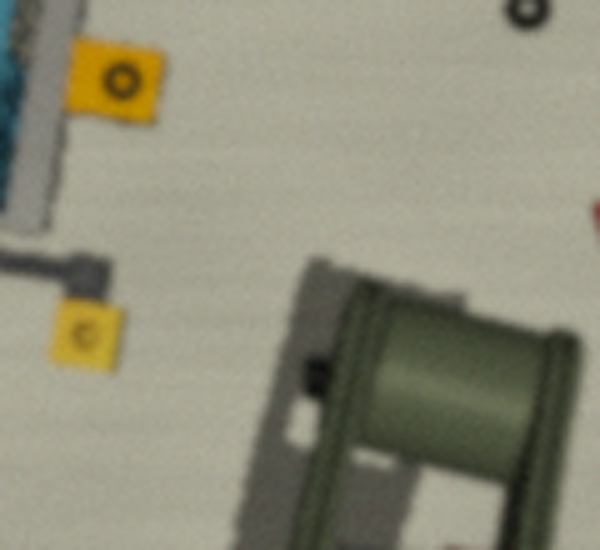

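```bash
cat >> h.py <<'E'
def proj(n,p):
    c=camera_params(n);K=np.array(c['mtx']);T=np.linalg.inv(np.array(c['extrinsics']))
    q=T[:3,:3]@np.array(p,float)+T[:3,3]; q=K@q; return q[:2]/q[2]
E
python3 -c "
from h import *
for p in [(425,-97,149),(430,-66,149),(420,-127,149),(426,-98,93),(426,-98,30)]:
    a=proj('side',p); print(p,np.round(a,1),np.round((a-[190,150]+.5)*5-.5))"
```

```text
(425, -97, 149) [249.1 221.2] [298. 358.]
(430, -66, 149) [247.2 215.4] [288. 329.]
(420, -127, 149) [251.1 227.2] [308. 388.]
(426, -98, 93) [250.1 240.6] [303. 455.]
(426, -98, 30) [250.6 261.1] [305. 557.]
```

Request:
{"op": "play_rows", "data": {
  "increments": [0,0,-0.02,0,0,0,0,0,-0.02,0,0,0,0,0,-0.02,0,0,0,0,0,-0.02,0,0,0,0,0,-0.011,0,0,0,0,0,0,0,0,0]
}}

```text
time: 2.1
ee_pos: [424.6, -101.0, 59.8]
ee_rot: [0.458, -0.459, 0.539, -0.538]
contact_force: [-0.3, 0.1, 0.5]
gripper_width: 0.701
```

```bash
python3 -c "
from h import *
st()
shot('side','s2')
crop('s2',190,150,320,290,5,'s2c')"
```

```text
t 2.1 tcp [ 424.6 -101.    59.8] F [-0.3  0.1  0.5] w 59.8 jaw -99.11 down [-0.002  0.    -1.   ] q [-0.26  0.3   2.11 -0.    0.73  1.47]
```

View pics/s2c.png

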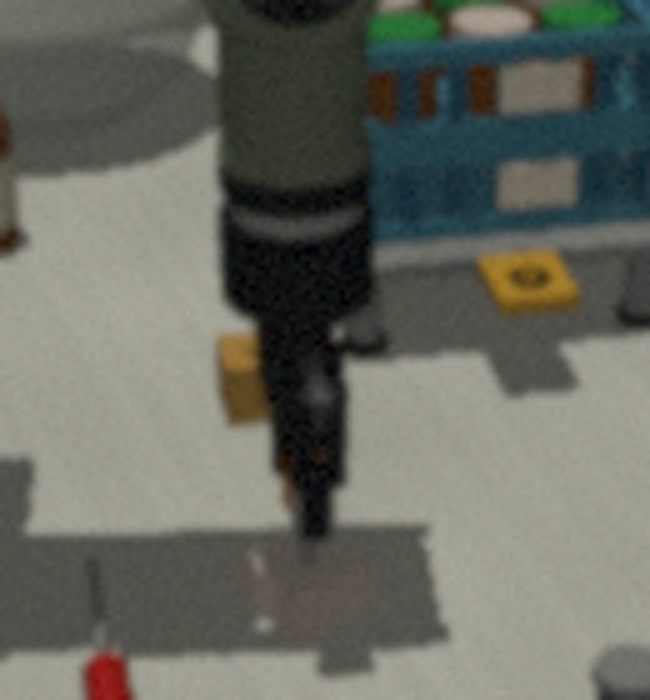

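Request:
{"op": "play_rows", "data": {
  "increments": [0.001,0.003,0,0,0,0,0,0,0,0,0,0,0,0,0,0,0,0,0,0,0,0,0,0,0,0,0,0,0,0],
  "hand": 0.01,
  "force": 40
}}

```text
time: 2.65
ee_pos: [427.3, -97.2, 61.2]
ee_rot: [-0.46, 0.459, -0.537, 0.538]
contact_force: [-0.6, -1.3, 7.2]
gripper_width: 0.244
```

```bash
python3 -c "
from h import *
st()"
```

```text
t 2.65 tcp [427.3 -97.2  61.2] F [-0.6 -1.3  7.2] w 20.9 jaw -98.99 down [ 0.002 -0.001 -1.   ] q [-0.25  0.3   2.1  -0.    0.73  1.48]
```

Request:
{"op": "play_rows", "data": {
  "increments": [0,0,0.008,0,0,0,0,0,0.012,0,0,0,0,0,0.015,0,0,0,0,0,0.015,0,0,0,0,0,0.015,0,0,0,0,0,0.015,0,0,0,0,0,0.01,0,0,0,0,0,0,0,0,0]
}}

```text
time: 3.45
ee_pos: [427.4, -97.2, 151.6]
ee_rot: [-0.46, 0.459, -0.537, 0.539]
contact_force: [0.6, 0.1, -0.6]
gripper_width: 0.247
```

```bash
python3 -c "
from h import *
st()
shot('side','s3')
crop('s3',190,150,320,290,5,'s3c')"
```

```text
t 3.45 tcp [427.4 -97.2 151.6] F [ 0.6  0.1 -0.6] w 21.1 jaw -99.0 down [ 0.003 -0.001 -1.   ] q [-0.25  0.18  1.98 -0.    0.98  1.48]
```

View pics/s3c.png

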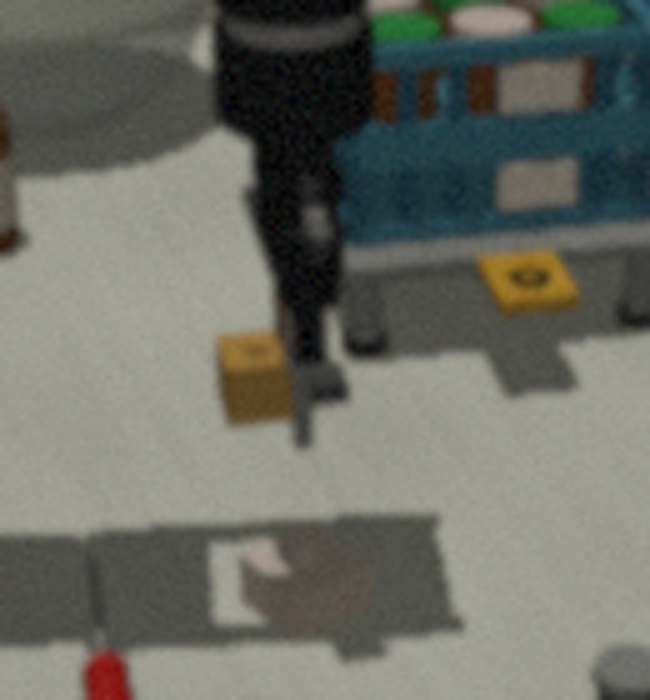

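Request:
{"op": "play_rows", "data": {
  "increments": [0.005,0.0245,0,0,0,0,0.0065,0.035,0,0,0,0,0.0065,0.035,0,0,0,0,0.0065,0.035,0,0,0,0,0.0065,0.035,-0.01,0,0,0,0.0055,0.027,-0.01,0,0,0,0.002,0.015,-0.01,0,0,0,0,0,0,0,0,0]
}}

```text
time: 4.3
ee_pos: [463.8, 110.8, 118.2]
ee_rot: [0.459, -0.461, 0.538, -0.536]
contact_force: [-0.5, -0.5, -0.3]
gripper_width: 0.244
```

Request:
{"op": "play_rows", "data": {
  "increments": [0,0,0,0,0,0,0,0,0,0,0,0]
}}

```text
time: 4.5
ee_pos: [465.0, 108.7, 120.4]
ee_rot: [-0.459, 0.459, -0.538, 0.538]
contact_force: [0.1, -0.2, -0.6]
gripper_width: 0.243
```

```bash
python3 -c "
from h import *
for i in range(1): st()
shot('side','s4')
shot('top','t4')
crop('s4',210,160,290,240,9,'s4c')
crop('t4',205,160,305,260,7,'t4c')"
```

```text
t 4.5 tcp [465.  108.7 120.4] F [ 0.1 -0.2 -0.6] w 20.7 jaw -99.05 down [-0. -0. -1.] q [ 0.21  0.27  1.94 -0.    0.92  1.93]
```

View pics/s4c.png

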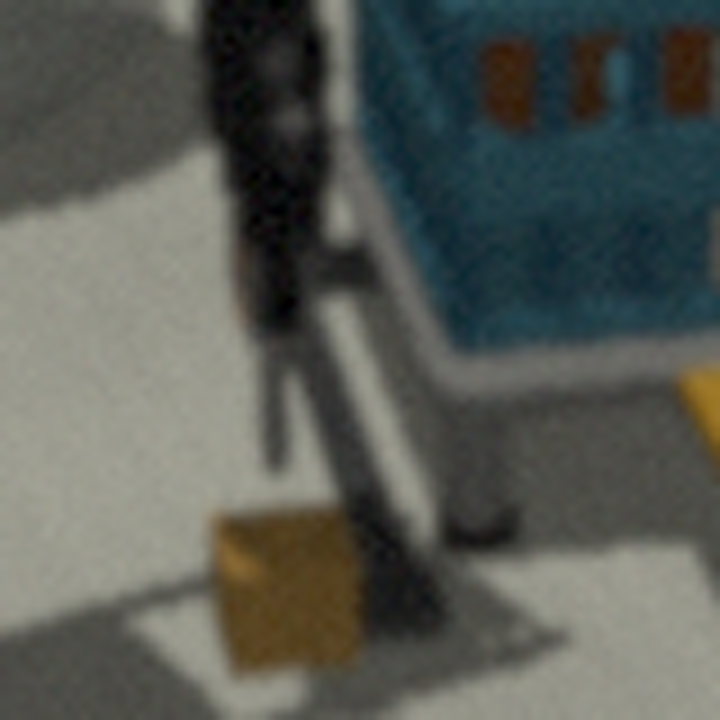

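View pics/t4c.png

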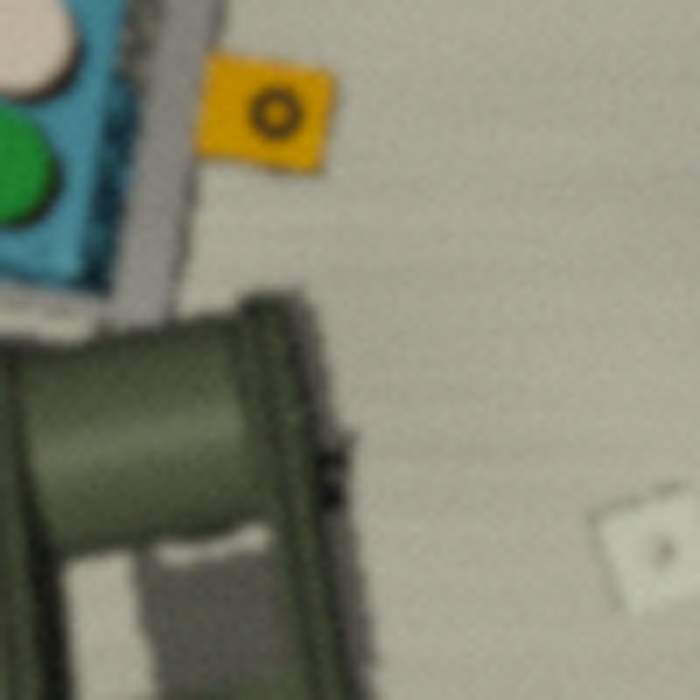

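```bash
python3 -c "
from h import *
for p in [(465,108.7,67.5),(465,108.7,40),(466,109.3,40),(427.3,-97.3,30)]:
    print(p,np.round(proj('side',p),1),np.round(proj('top',p),1))
print(ray('top',205+662.5/7-.5,160+547.5/7-.5,30), ray('side',240.3,210.9,67.5))
crop('s4',225,205,260,240,16,'s4d')"
```

```text
(465, 108.7, 67.5) [240.6 211.4] [236.7 226.2]
(465, 108.7, 40) [240.9 219.5] [237.4 226.5]
(466, 109.3, 40) [241.1 219.3] [237.2 226.2]
(427.3, -97.3, 30) [251.  260.9] [298.3 237.8]
[ 427.654182   -100.21121075   30.        ] [465.18570054 112.18863244  67.5       ]
```

View pics/s4d.png

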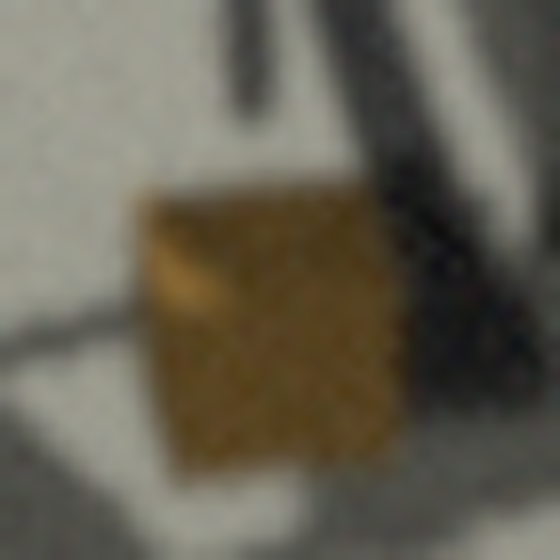

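Request:
{"op": "play_rows", "data": {
  "increments": [0.001,0,-0.01,0,0,0,0,0,-0.01,0,0,0,0,0,-0.005,0,0,0,0,0,-0.004,0,0,0,0,0,-0.004,0,0,0,0,0,-0.003,0,0,0,0,0,-0.002,0,0,0]
}}

```text
time: 5.3
ee_pos: [466.5, 110.0, 82.3]
ee_rot: [0.46, -0.459, 0.538, -0.538]
contact_force: [0.4, 2.9, 1.9]
gripper_width: 0.246
```

Request:
{"op": "play_rows", "data": {
  "increments": [0,0.001,-0.003,0,0,0,0,0,-0.004,0,0,0,0,0,-0.004,0,0,0,0,0,-0.003,0,0,0,0,0,-0.003,0,0,0,0,0,0,0,0,0]
}}

```text
time: 5.9
ee_pos: [466.0, 110.5, 64.9]
ee_rot: [0.459, -0.459, 0.538, -0.538]
contact_force: [1.3, 0.9, -0.5]
gripper_width: 0.247
```

Request:
{"op": "play_rows", "data": {
  "increments": [0,0,-0.002,0,0,0,0,0,-0.002,0,0,0,0,0,-0.001,0,0,0,0,0,-0.001,0,0,0,0,0,0,0,0,0]
}}

```text
time: 6.4
ee_pos: [466.7, 110.5, 61.0]
ee_rot: [-0.46, 0.459, -0.537, 0.538]
contact_force: [-1.9, -0.6, 14.7]
gripper_width: 0.246
```

Request:
{"op": "play_rows", "data": {
  "increments": [0,0,0.001,0,0,0,0,0,0,0,0,0,0,0,0,0,0,0,0,0,0.01,0,0,0,0,0,0.03,0,0,0,0,0,0.04,0,0,0,0,0,0.045,0,0,0,0,0,0.045,0,0,0],
  "hand": 0.045
}}

```text
time: 7.2
ee_pos: [465.6, 110.3, 232.5]
ee_rot: [0.459, -0.459, 0.538, -0.538]
contact_force: [1.6, 0.4, 0.0]
gripper_width: 0.529
```

```bash
python3 -c "
from h import *
st()
shot('side','s5')
crop('s5',190,130,340,270,5,'s5c')"
```

```text
t 7.2 tcp [465.6 110.3 232.5] F [1.6 0.4 0. ] w 45.2 jaw -99.01 down [-0. -0. -1.] q [ 0.21  0.17  1.77 -0.    1.2   1.94]
```

View pics/s5c.png

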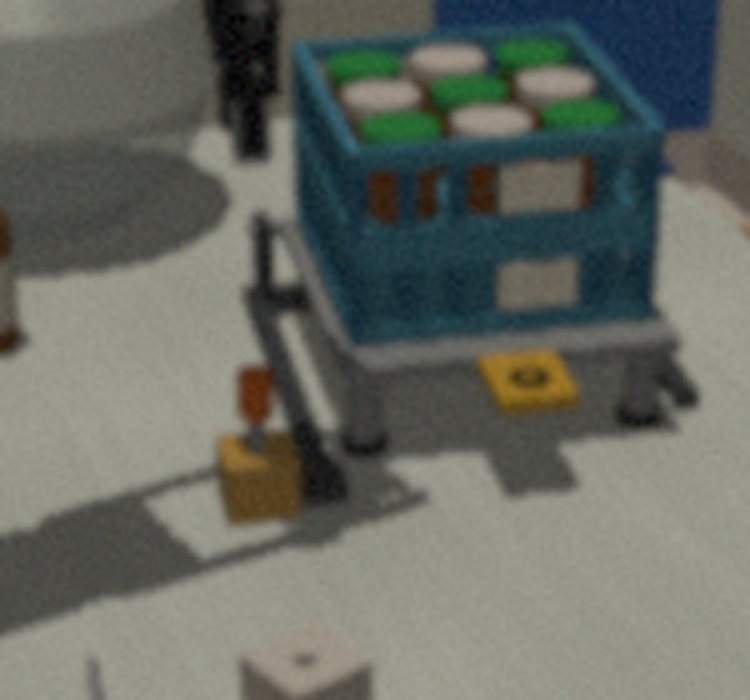

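Request:
{"op": "play_rows", "data": {
  "increments": [0.0056,-0.0276,0,0,0,0.13,0.0056,-0.0276,0,0,0,0.13,0.0056,-0.0276,0,0,0,0.13,0.0056,-0.0276,0,0,0,0.13,0.0056,-0.0276,0,0,0,0.13,0.0056,-0.0276,0,0,0,0.13,0.0056,-0.0276,0,0,0,0.13,0.0056,-0.0276,0,0,0,0.13],
  "hand": 0.078
}}

```text
time: 8.05
ee_pos: [510.8, -111.4, 230.6]
ee_rot: [-0.666, 0.666, -0.237, 0.237]
contact_force: [1.0, -0.1, 0.5]
gripper_width: 0.913
```

Request:
{"op": "play_rows", "data": {
  "increments": [0.0056,-0.0276,0,0,0,0.13,0.0056,-0.0276,0,0,0,0.13,0.0056,-0.0276,0,0,0,0.13,0.0056,-0.0276,0,0,0,0.13,0.0056,-0.0276,0,0,0,0.13,0.0056,-0.0276,0,0,0,0.13,0.0056,-0.0276,0,0,0,0.13,0.0056,-0.0276,0,0,0,0.13]
}}

```text
time: 8.85
ee_pos: [555.6, -332.2, 230.4]
ee_rot: [0.696, -0.696, -0.126, 0.126]
contact_force: [-0.3, -0.6, 1.3]
gripper_width: 0.919
```

Request:
{"op": "play_rows", "data": {
  "increments": [0,0,0,0,0,0,0,0,0,0,0,0]
}}

```text
time: 9.05
ee_pos: [555.4, -331.2, 230.0]
ee_rot: [0.697, -0.696, -0.123, 0.123]
contact_force: [0.7, 0.8, -0.2]
gripper_width: 0.911
```

```bash
python3 -c "
from h import *
st()
shot('side','s6')
crop('s6',270,180,420,350,4,'s6c')"
```

```text
t 9.05 tcp [ 555.4 -331.2  230. ] F [ 0.7  0.8 -0.2] w 77.8 jaw 20.04 down [-0.001  0.001 -1.   ] q [-0.56  0.44  1.39  0.    1.32 -0.91]
```

View pics/s6c.png

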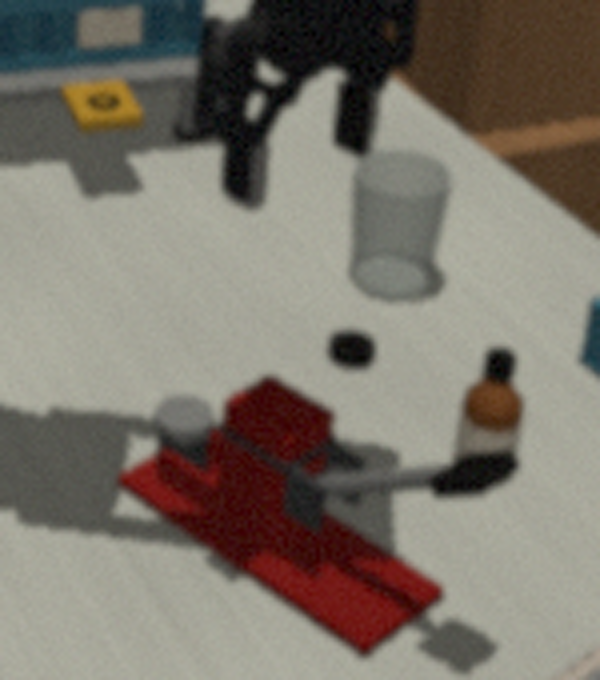

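```bash
python3 -c "
from h import *
print(ray('side',270+277.5/4-.5,180+417.5/4-.5,95), ray('side',270+185.5/4-.5,180+415/4-.5,50))"
```

```text
[ 548.80439723 -341.73419373   95.        ] [ 531.07311808 -268.66568953   50.        ]
```

Request:
{"op": "play_rows", "data": {
  "increments": [0,0,-0.03,0,0,0,0,0,-0.03,0,0,0,0,0,-0.03,0,0,0,0,0,-0.025,0,0,0,0,0,-0.02,0,0,0,0,0,-0.015,0,0,0,0,0,-0.01,0,0,0,0,0,-0.01,0,0,0]
}}

```text
time: 9.9
ee_pos: [555.9, -330.4, 60.3]
ee_rot: [-0.696, 0.696, 0.124, -0.124]
contact_force: [0.1, 0.2, 1.2]
gripper_width: 0.911
```

```bash
python3 -c "
from h import *
st()
shot('side','s7')
crop('s7',270,180,420,350,4,'s7c')"
```

```text
t 9.9 tcp [ 555.9 -330.4   60.3] F [0.1 0.2 1.2] w 77.8 jaw 20.19 down [ 0.001 -0.    -1.   ] q [-0.55  0.57  1.61  0.    0.96 -0.91]
```

View pics/s7c.png

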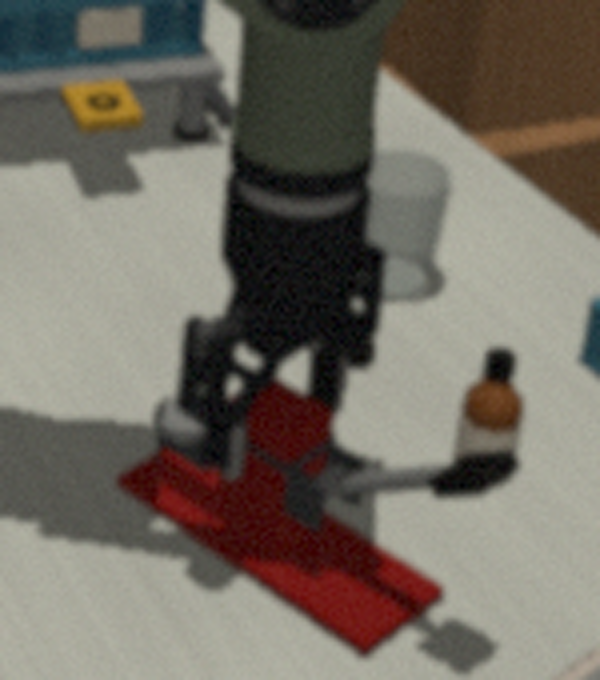

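Request:
{"op": "play_rows", "data": {
  "increments": [0.001,-0.004,-0.006,0,0,0,0,0,0,0,0,0,0,0,0,0,0,0,0,0,0,0,0,0,0,0,0,0,0,0,0,0,0,0,0,0],
  "hand": 0.02,
  "force": 80
}}

```text
time: 10.55
ee_pos: [557.5, -335.3, 54.9]
ee_rot: [-0.696, 0.697, 0.124, -0.123]
contact_force: [2.7, -0.7, 0.0]
gripper_width: 0.463
```

```bash
python3 -c "
from h import *
st()
shot('side','s8')
crop('s8',270,180,420,350,4,'s8c')"
```

```text
t 10.55 tcp [ 557.5 -335.3   54.9] F [ 2.7 -0.7  0. ] w 39.5 jaw 20.15 down [ 0.002 -0.001 -1.   ] q [-0.56  0.58  1.61  0.    0.95 -0.91]
```

View pics/s8c.png

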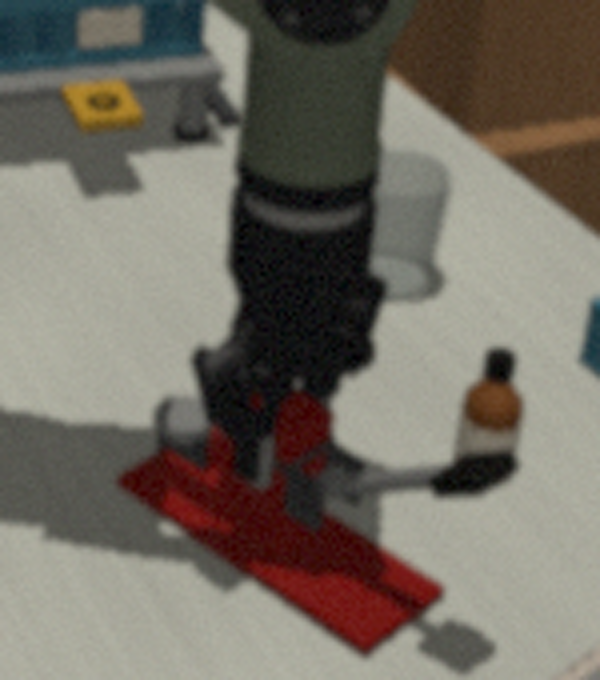

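Request:
{"op": "play_rows", "data": {
  "increments": [0,0,0.006,0,0,0,0,0,0.012,0,0,0,0,0,0.012,0,0,0,0,0,0.01,0,0,0,0,0,0,0,0,0]
}}

```text
time: 11.1
ee_pos: [557.7, -335.8, 96.6]
ee_rot: [-0.695, 0.697, 0.125, -0.123]
contact_force: [1.3, 0.2, -7.8]
gripper_width: 0.46
```

```bash
python3 -c "
from h import *
st()
shot('side','s9')
crop('s9',270,150,420,350,3.5,'s9c')"
```

```text
t 11.1 tcp [ 557.7 -335.8   96.6] F [ 1.3  0.2 -7.8] w 39.3 jaw 20.17 down [ 0.004 -0.002 -1.   ] q [-0.56  0.54  1.57 -0.    1.03 -0.91]
```

View pics/s9c.png

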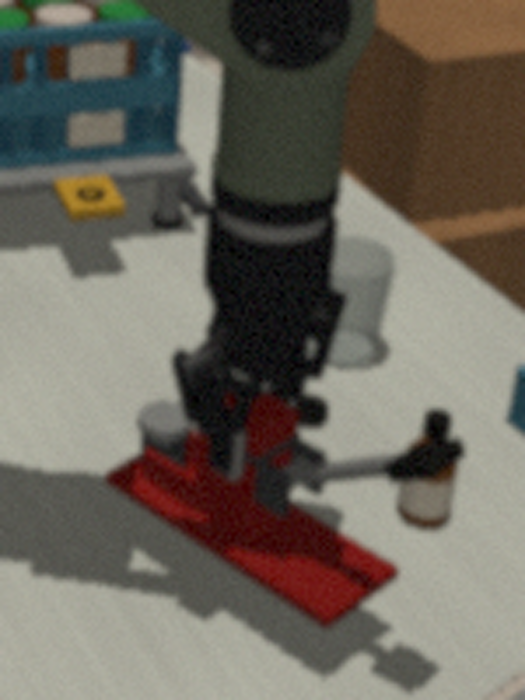

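Request:
{"op": "play_rows", "data": {
  "increments": [0.004,0.02,0,0,0,-0.036,0.007,0.035,0,0,0,-0.062,0.007,0.035,0,0,0,-0.062,0.007,0.035,0,0,0,-0.062,0.007,0.035,0,0,0,-0.062,0.007,0.035,0,0,0,-0.062,0.007,0.035,0,0,0,-0.062,0.007,0.035,0,0,0,-0.062]
}}

```text
time: 11.95
ee_pos: [609.3, -68.6, 93.9]
ee_rot: [0.706, -0.706, 0.043, -0.042]
contact_force: [1.1, -0.0, -9.1]
gripper_width: 0.459
```

Request:
{"op": "play_rows", "data": {
  "increments": [0.003,0.015,0,0,0,-0.027,0,0,0,0,0,0,0,0,0,0,0,0]
}}

```text
time: 12.25
ee_pos: [612.2, -55.0, 93.9]
ee_rot: [-0.705, 0.706, -0.051, 0.05]
contact_force: [0.2, -0.6, -8.4]
gripper_width: 0.458
```

```bash
python3 -c "
from h import *
st()
shot('side','s10');shot('top','t10')
crop('s10',230,120,390,270,5,'s10c')
crop('t10',225,150,345,250,6.5,'t10c')"
```

```text
t 12.25 tcp [612.2 -55.   93.9] F [ 0.2 -0.6 -8.4] w 39.1 jaw -8.22 down [-0.001 -0.001 -1.   ] q [-0.11  0.49  1.66 -0.    0.99  0.04]
```

View pics/s10c.png

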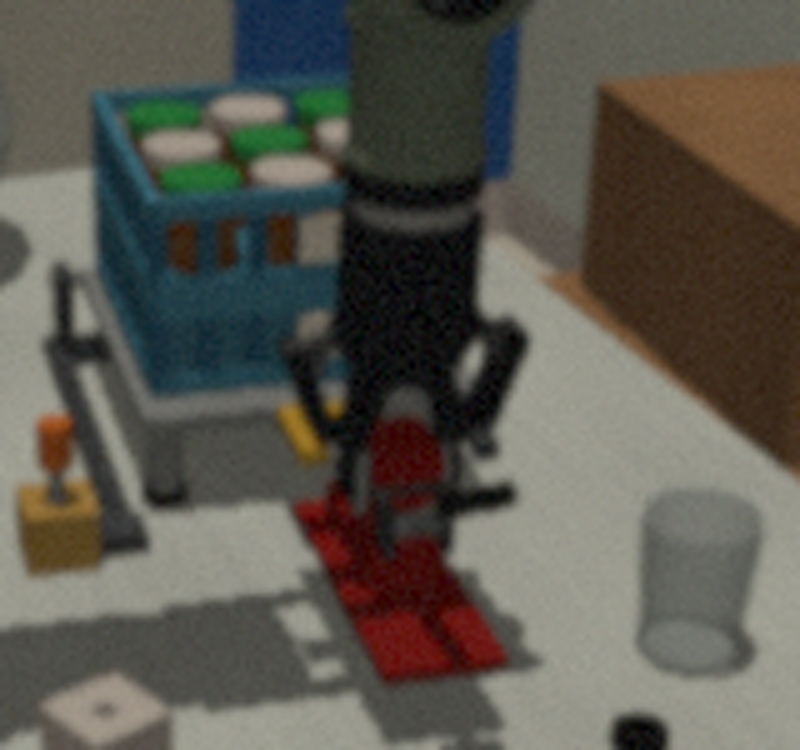

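View pics/t10c.png

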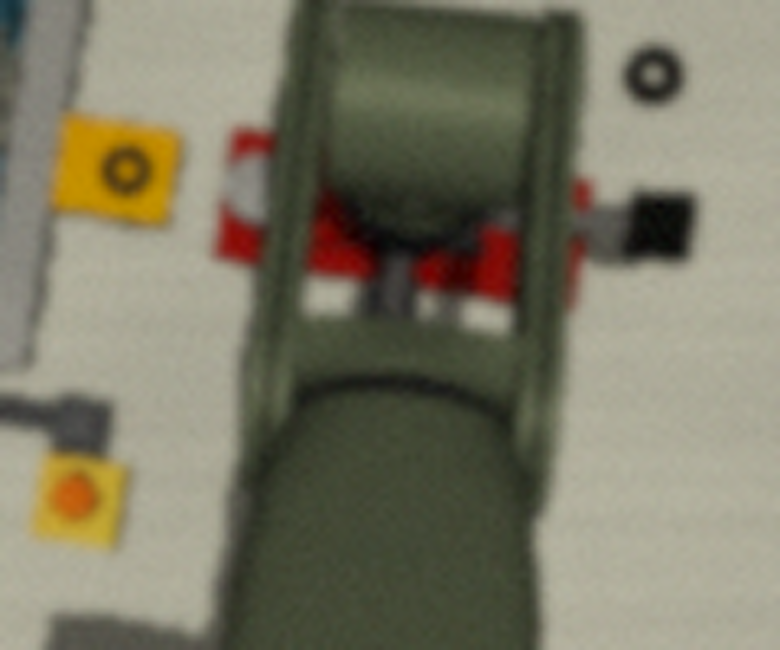

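Run:
```python
from h import *
f=lambda X,Y,z:ray('top',225+(X+.5)/6.5-.5,150+(Y+.5)/6.5-.5,z)
C=[f(*p,49) for p in [(235,130),(217,262),(588,180),(573,308)]]
fr=(C[0]+C[1])/2; bk=(C[2]+C[3])/2
print([np.round(c,1) for c in C]); d=fr-bk; d/=np.linalg.norm(d)
print('yaw',np.degrees(np.arctan2(d[1],d[0])),'len',np.linalg.norm(fr-bk),'orig from front',fr-90*d,'from back',bk+100*d)
e=f(662,228,167); print('end',e,'orig',e+123*d,'ring',f(127,170,70),'pin',f(75,496,93))
```

```text
[array([657. ,  30.3,  49. ]), array([588.1,  39.4,  49. ]), array([ 631.2, -152.9,   49. ]), array([ 564.6, -145. ,   49. ])]
yaw 82.35313432338995 len 185.40284723373023 orig from front [610.58097765 -54.39513678  49.        ] from back [611.19270753 -49.83886637  49.        ]
end [ 591.77984707 -177.26189241  167.        ] orig [608.14710294 -55.35572795 167.        ] ring [633.00573563  84.9268357   70.        ] pin [465.32469372 108.74693855  93.        ]
```

Request:
{"op": "play_rows", "data": {
  "increments": [0,0,-0.01,0,0,0,0,0,-0.01,0,0,0,0,0,-0.01,0,0,0,0,0,-0.005,0,0,0,0,0,0,0,0,0,0,0,0,0,0,0]
}}

```text
time: 12.95
ee_pos: [612.9, -55.1, 59.2]
ee_rot: [0.705, -0.705, 0.051, -0.051]
contact_force: [-0.2, 0.4, -8.1]
gripper_width: 0.461
```

```bash
python3 -c "
from h import *
st()
shot('side','s11');shot('top','t11')
crop('s11',250,160,350,270,6.5,'s11c')
crop('t11',225,150,345,250,6.5,'t11c')"
```

```text
t 12.95 tcp [612.9 -55.1  59.2] F [-0.2  0.4 -8.1] w 39.4 jaw -8.31 down [ 0. -0. -1.] q [-0.11  0.53  1.69  0.    0.92  0.04]
```

View pics/s11c.png

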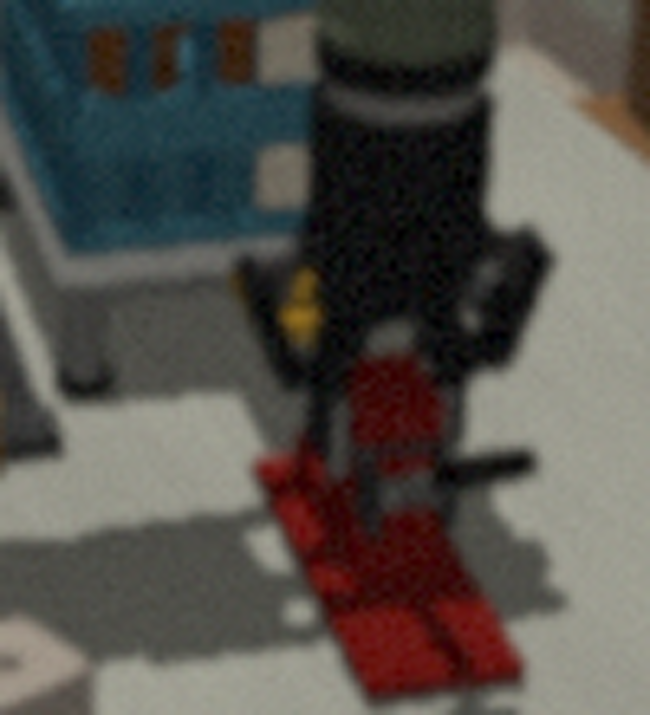

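View pics/t11c.png

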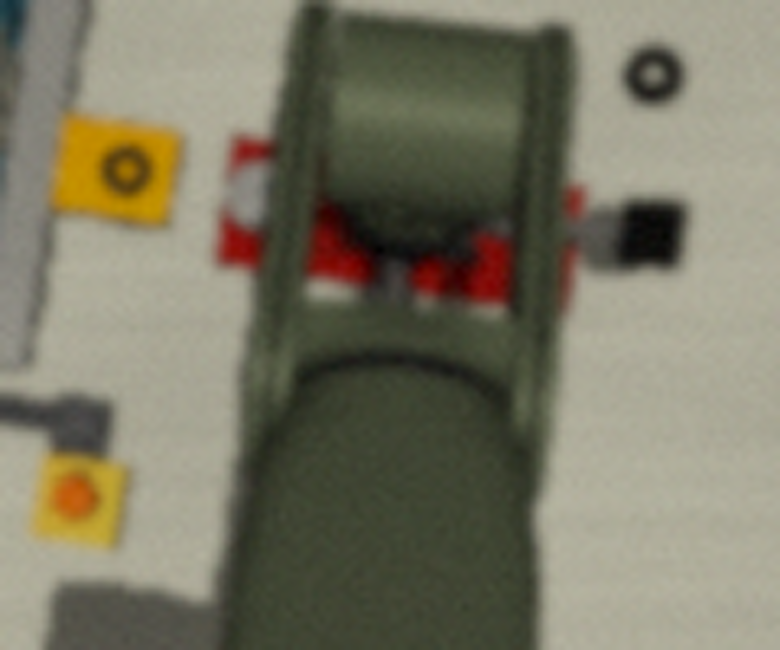

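Run:
```python
from h import *
f=lambda X,Y,z:ray('top',225+(X+.5)/6.5-.5,150+(Y+.5)/6.5-.5,z)
C=[f(*p,14) for p in [(232,137),(218,265),(583,188),(570,310)]]
fr=(C[0]+C[1])/2; bk=(C[2]+C[3])/2
d=fr-bk; d/=np.linalg.norm(d)
print('yaw',np.degrees(np.arctan2(d[1],d[0])),'len',np.linalg.norm(fr-bk),'orig from front',fr-90*d,'from back',bk+100*d)
e=f(653,236,132); print('end',e,'orig',e+123*d); s=f(229,195,54); print('saddle edge',s,s-88*d)
g=lambda X,Y,z:ray('side',250+(X+.5)/6.5-.5,160+(Y+.5)/6.5-.5,z)
C=[g(*p,14) for p in [(258,463),(368,692),(522,670)]]
print([np.round(c,1) for c in C], (C[0]+C[2])/2+5*d)
```

```text
yaw 82.28821665535385 len 188.01327561122443 orig from front [612.47417173 -52.873543    14.        ] from back [612.74077025 -50.9047873   14.        ]
end [ 592.12373892 -176.96793603  132.        ] orig [608.62910725 -55.08039435 132.        ]
saddle edge [622.37383917  33.12001484  54.        ] [610.56512037 -54.08408002  54.        ]
[array([592.9,  35.5,  14. ]), array([ 562.7, -149.8,   14. ]), array([ 628.6, -158.2,   14. ])] [611.4153984  -56.38068243  14.        ]
```

Request:
{"op": "play_rows", "data": {
  "increments": [0.0012,0.007,0,0,0,0,0.0017,0.01,0,0,0,0,0.0017,0.01,0,0,0,0,0.0017,0.01,0,0,0,0,0.0017,0.01,0,0,0,0]
}}

```text
time: 13.55
ee_pos: [620.8, -6.8, 59.4]
ee_rot: [0.705, -0.705, 0.051, -0.051]
contact_force: [-0.3, -0.7, -7.7]
gripper_width: 0.462
```

Request:
{"op": "play_rows", "data": {
  "increments": [0.0015,0.009,0,0,0,0,0.0013,0.008,0,0,0,0,0.001,0.006,0,0,0,0,0,0,0,0,0,0]
}}

```text
time: 13.95
ee_pos: [624.7, 15.8, 59.3]
ee_rot: [0.705, -0.705, 0.051, -0.051]
contact_force: [0.2, -0.3, -8.6]
gripper_width: 0.458
```

```bash
python3 -c "
from h import *
st()
shot('side','s12');shot('top','t12')
crop('s12',230,130,350,250,6,'s12c')
crop('t12',215,150,335,250,6.5,'t12c')"
```

```text
t 13.95 tcp [624.7  15.8  59.3] F [ 0.2 -0.3 -8.6] w 39.1 jaw -8.25 down [ 0.  0. -1.] q [0.01 0.54 1.67 0.   0.93 0.15]
```

View pics/s12c.png

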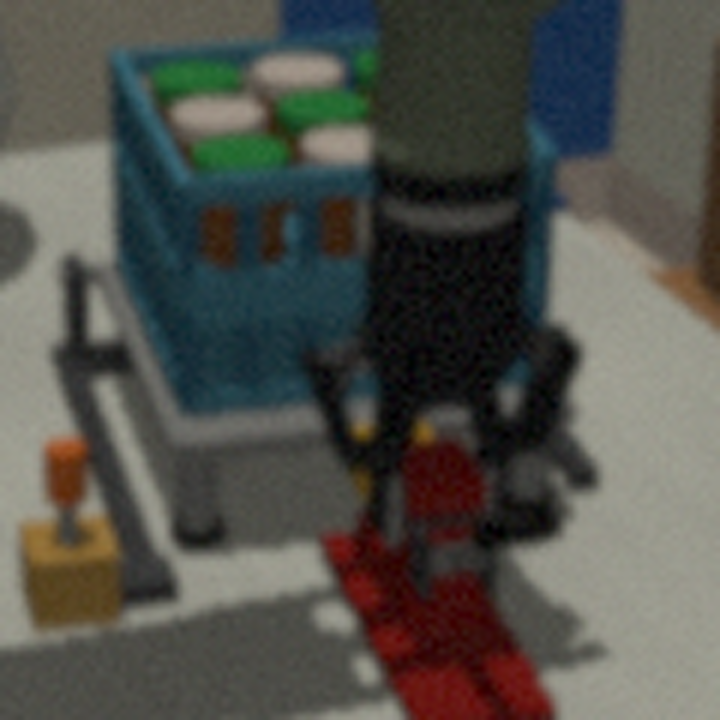

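View pics/t12c.png

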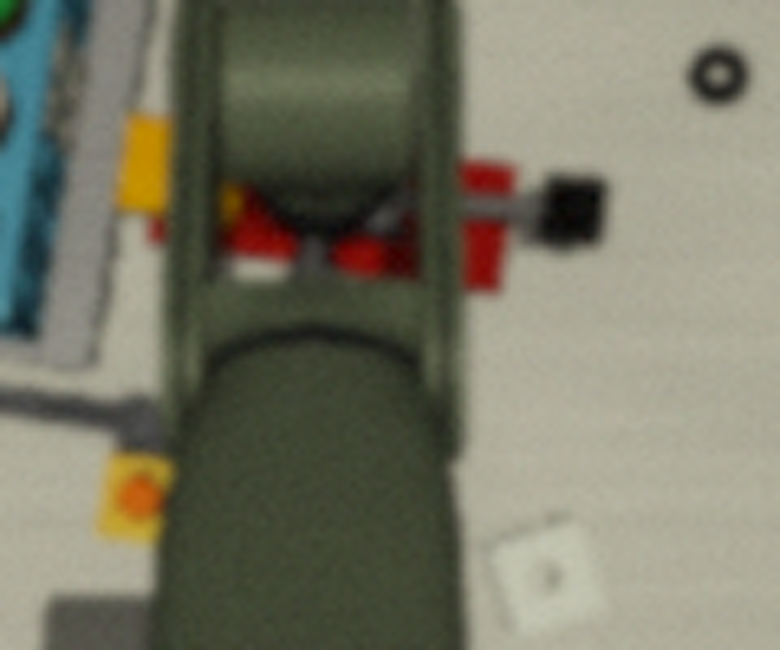

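Run:
```python
from h import *
f=lambda X,Y,z:ray('top',215+(X+.5)/6.5-.5,150+(Y+.5)/6.5-.5,z)
d=np.array([np.cos(np.radians(81.7)),np.sin(np.radians(81.7)),0])
bk=(f(515,165,14)+f(498,290,14))/2
e=f(572,211,132)
print('orig',bk+100*d,e+123*d,'corner',f(152,240,14),'saddle',bk+170*d,e+193*d)
```

```text
orig [625.07483757  20.46878903  14.        ] [622.07081592  16.31220309 132.        ] corner [603.59769307 109.37584236  14.        ] saddle [635.17977164  89.73559426  14.        ] [632.17574999  85.57900833 132.        ]
```

Request:
{"op": "play_rows", "data": {
  "increments": [0,0,-0.0015,0,0,0,0,0,-0.0015,0,0,0,0,0,-0.001,0,0,0,0,0,-0.0005,0,0,0,0,0,0,0,0,0]
}}

```text
time: 14.55
ee_pos: [624.4, 14.6, 54.9]
ee_rot: [-0.705, 0.705, -0.051, 0.051]
contact_force: [-1.1, -0.1, -6.8]
gripper_width: 0.454
```

Request:
{"op": "play_rows", "data": {
  "increments": [0,0,-0.0005,0,0,0,0,0,-0.0005,0,0,0,0,0,0,0,0,0]
}}

```text
time: 14.85
ee_pos: [624.4, 14.7, 54.8]
ee_rot: [-0.705, 0.705, -0.051, 0.051]
contact_force: [-2.9, -1.4, 2.8]
gripper_width: 0.463
```

Request:
{"op": "play_rows", "data": {
  "increments": [0,0,0,0,0,0,0,0,0,0,0,0,0,0,0,0,0,0,0,0,0.01,0,0,0,0,0,0.025,0,0,0,0,0,0.035,0,0,0,0,0,0.035,0,0,0,0,0,0.035,0,0,0],
  "hand": 0.07
}}

```text
time: 15.65
ee_pos: [624.7, 15.0, 196.1]
ee_rot: [0.705, -0.705, 0.051, -0.052]
contact_force: [1.1, -0.6, -0.0]
gripper_width: 0.824
```

Request:
{"op": "play_rows", "data": {
  "increments": [-0.004,-0.025,0.02,0,0,0,-0.006,-0.035,0,0,0,0,-0.006,-0.035,0,0,0,0,-0.004,-0.025,0,0,0,0,0,0,0,0,0,0],
  "hand": 0
}}

```text
time: 16.15
ee_pos: [604.2, -108.0, 214.8]
ee_rot: [-0.705, 0.706, -0.052, 0.053]
contact_force: [0.4, 1.2, 0.2]
gripper_width: 0.005
```

```bash
python3 -c "
from h import *
st()
shot('side','s13');shot('top','t13')
crop('s13',230,130,350,250,6,'s13c')
crop('t13',215,150,335,250,6.5,'t13c')"
```

```text
t 16.15 tcp [ 604.2 -108.   214.8] F [0.4 1.2 0.2] w 0.4 jaw -8.51 down [ 0.001 -0.001 -1.   ] q [-0.2   0.39  1.5  -0.    1.25 -0.05]
```

View pics/s13c.png

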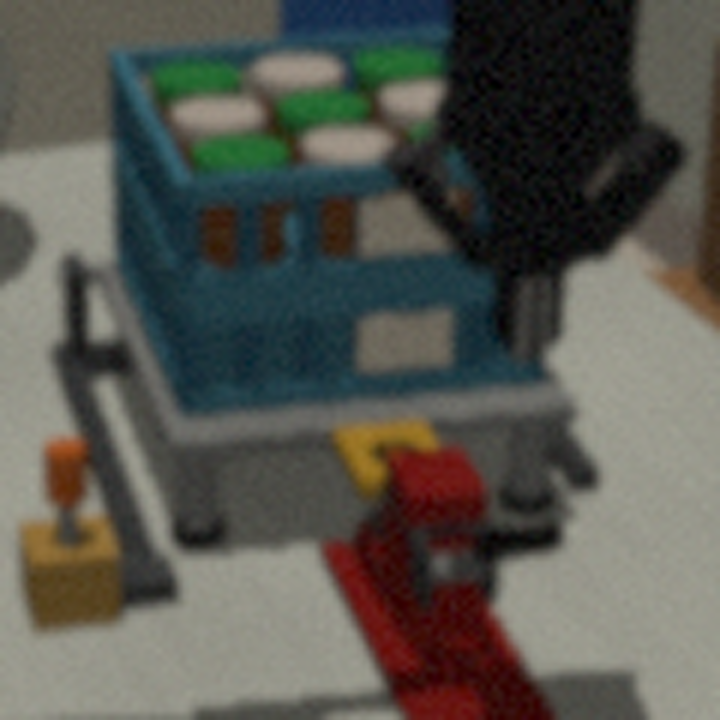

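View pics/t13c.png

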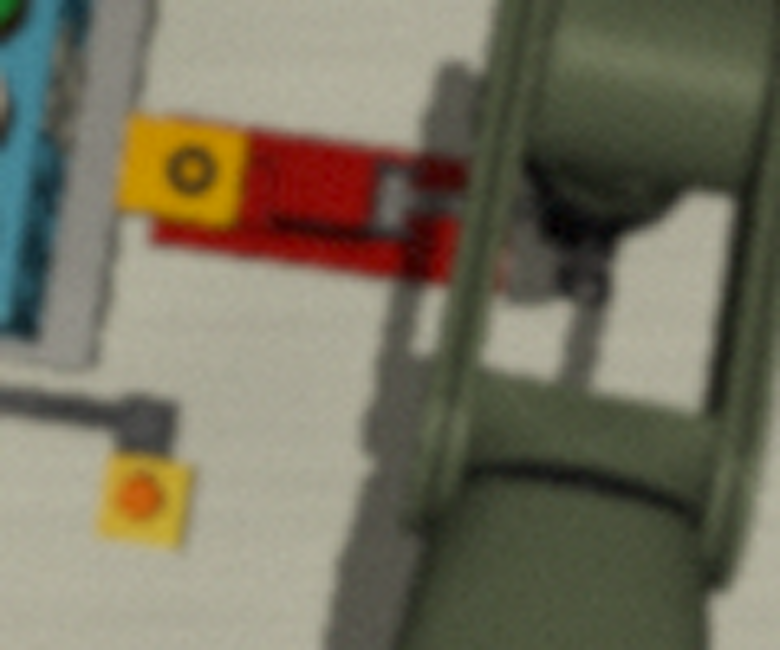

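Request:
{"op": "play_rows", "data": {
  "increments": [0.001,0.004,-0.025,0,0,0,0.001,0.004,-0.025,0,0,0,0,0,-0.02,0,0,0,0,0,-0.005,0,0,0,0,0,0,0,0,0],
  "force": 80
}}

```text
time: 16.75
ee_pos: [606.5, -96.1, 138.5]
ee_rot: [0.705, -0.705, 0.051, -0.05]
contact_force: [0.0, 0.1, 0.7]
gripper_width: -0.004
```

```bash
python3 -c "
from h import *
st()
shot('side','s14')
crop('s14',260,150,350,270,6,'s14c')"
```

```text
t 16.75 tcp [606.5 -96.1 138.5] F [0.  0.1 0.7] w -0.3 jaw -8.24 down [-0.001  0.    -1.   ] q [-0.18  0.45  1.61  0.    1.09 -0.03]
```

View pics/s14c.png

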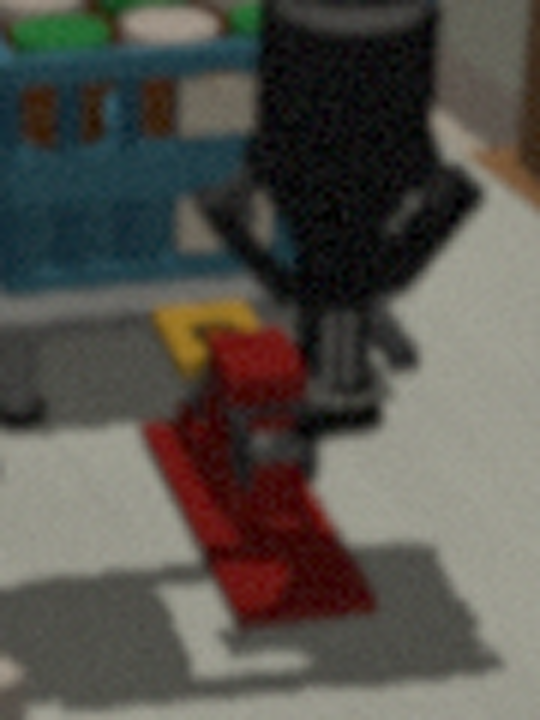

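Request:
{"op": "play_rows", "data": {
  "increments": [-0.0005,-0.004,-0.004,0,0,0,-0.0005,-0.003,-0.005,0,0,0,-0.0005,-0.003,-0.005,0,0,0,-0.0005,-0.003,-0.005,0,0,0,-0.0005,-0.003,-0.005,0,0,0,-0.0005,-0.003,-0.005,0,0,0,0,0,0,0,0,0]
}}

```text
time: 17.5
ee_pos: [604.1, -116.0, 109.8]
ee_rot: [0.706, -0.705, 0.051, -0.052]
contact_force: [1.7, 3.4, 5.2]
gripper_width: 0.002
```

```bash
python3 -c "
from h import *
st()
shot('side','s15')
crop('s15',230,150,350,270,6,'s15c')"
```

```text
t 17.5 tcp [ 604.1 -116.   109.8] F [1.7 3.4 5.2] w 0.2 jaw -8.36 down [ 0.001  0.001 -1.   ] q [-0.21  0.48  1.64  0.    1.02 -0.06]
```

View pics/s15c.png

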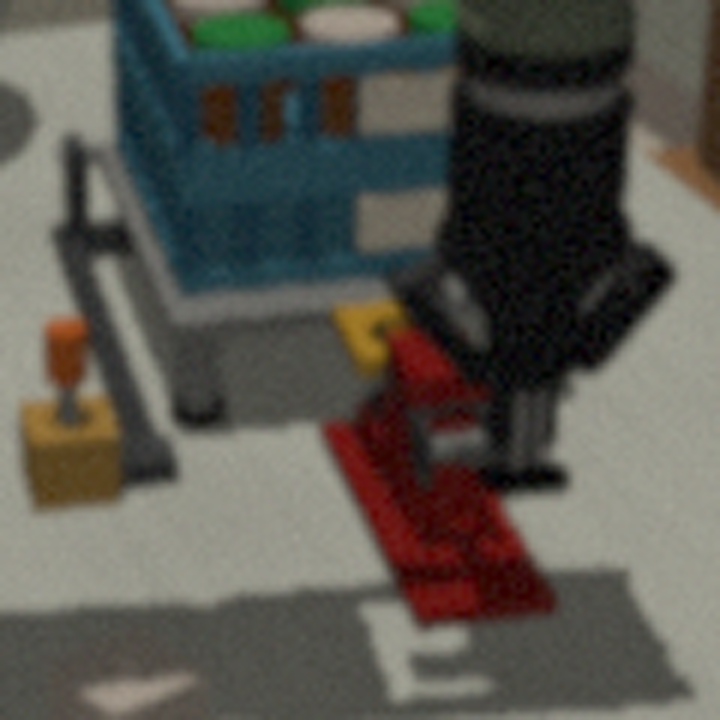

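Request:
{"op": "play_rows", "data": {
  "increments": [-0.0003,-0.002,-0.005,0,0,0,-0.0003,-0.002,-0.005,0,0,0,-0.0003,-0.0015,-0.005,0,0,0,-0.0002,-0.0015,-0.005,0,0,0,-0.0002,-0.001,-0.005,0,0,0,0,-0.001,-0.005,0,0,0,0,-0.001,-0.005,0,0,0,0,0,0,0,0,0]
}}

```text
time: 18.35
ee_pos: [602.6, -125.8, 75.2]
ee_rot: [0.705, -0.705, 0.051, -0.052]
contact_force: [0.8, 2.3, 7.8]
gripper_width: -0.001
```

Request:
{"op": "play_rows", "data": {
  "increments": [0,-0.0005,-0.005,0,0,0,0,-0.0005,-0.005,0,0,0,0,0,-0.005,0,0,0,0,0,-0.003,0,0,0,0,0,0,0,0,0,0,0,0,0,0,0]
}}

```text
time: 18.95
ee_pos: [602.6, -126.9, 58.0]
ee_rot: [0.705, -0.705, 0.051, -0.052]
contact_force: [-0.9, 1.9, 8.7]
gripper_width: 0.001
```

```bash
python3 -c "
from h import *
st()
shot('side','s16')
crop('s16',230,150,350,270,6,'s16c')"
```

```text
t 18.95 tcp [ 602.6 -126.9   58. ] F [-0.9  1.9  8.7] w 0.1 jaw -8.31 down [ 0.001  0.    -1.   ] q [-0.23  0.53  1.69  0.    0.91 -0.08]
```

View pics/s16c.png

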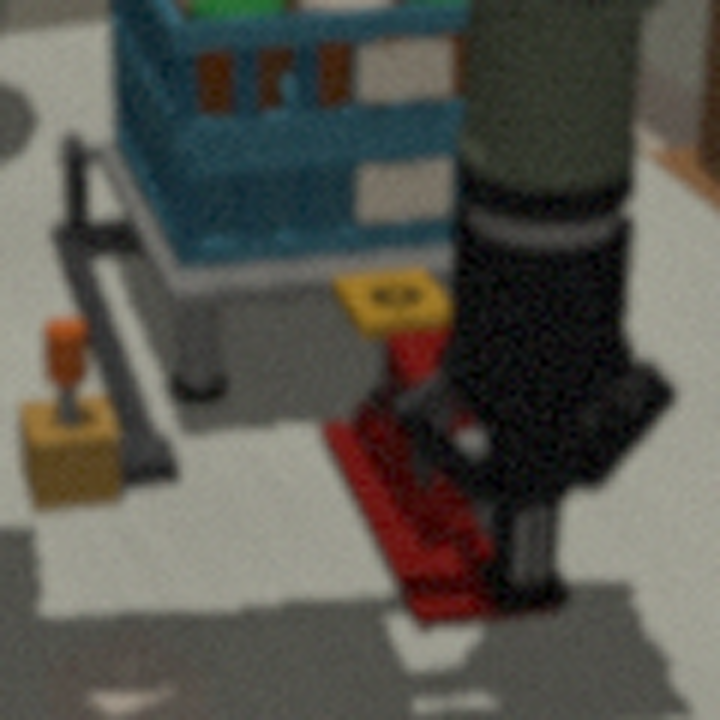

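Request:
{"op": "play_rows", "data": {
  "increments": [0,0,-0.002,0,0,0,0,0,-0.001,0,0,0,0,0,0,0,0,0]
}}

```text
time: 19.3
ee_pos: [602.7, -126.8, 56.0]
ee_rot: [0.705, -0.705, 0.051, -0.052]
contact_force: [-2.1, 1.8, 13.8]
gripper_width: 0.002
```

Request:
{"op": "play_rows", "data": {
  "increments": [0,0,0.003,0,0,0,0,0.0005,0.006,0,0,0,0,0.0005,0.006,0,0,0,0,0.001,0.006,0,0,0,0.0003,0.002,0.006,0,0,0,0.0003,0.002,0.006,0,0,0,0.0003,0.003,0.006,0,0,0,0.0003,0.003,0.006,0,0,0]
}}

```text
time: 20.1
ee_pos: [603.9, -116.6, 100.5]
ee_rot: [-0.704, 0.706, -0.05, 0.052]
contact_force: [-0.1, -2.4, 8.7]
gripper_width: 0.004
```

Request:
{"op": "play_rows", "data": {
  "increments": [0.0004,0.003,0.006,0,0,0,0.0004,0.003,0.006,0,0,0,0.0005,0.003,0.006,0,0,0,0.0005,0.003,0.006,0,0,0,0.0005,0.004,0.006,0,0,0,0.0005,0.004,0.01,0,0,0,0,0,0.01,0,0,0,0,0,0,0,0,0]
}}

```text
time: 20.9
ee_pos: [606.9, -95.1, 150.5]
ee_rot: [-0.705, 0.705, -0.05, 0.052]
contact_force: [-0.5, -0.5, 1.0]
gripper_width: 0.003
```

```bash
python3 -c "
from h import *
st()
shot('side','s17');shot('top','t17')
crop('s17',230,150,350,270,6,'s17c')
crop('t17',215,150,335,250,6.5,'t17c')"
```

```text
t 20.9 tcp [606.9 -95.1 150.5] F [-0.5 -0.5  1. ] w 0.3 jaw -8.28 down [ 0.003 -0.001 -1.   ] q [-0.17  0.44  1.59 -0.    1.11 -0.03]
```

View pics/s17c.png

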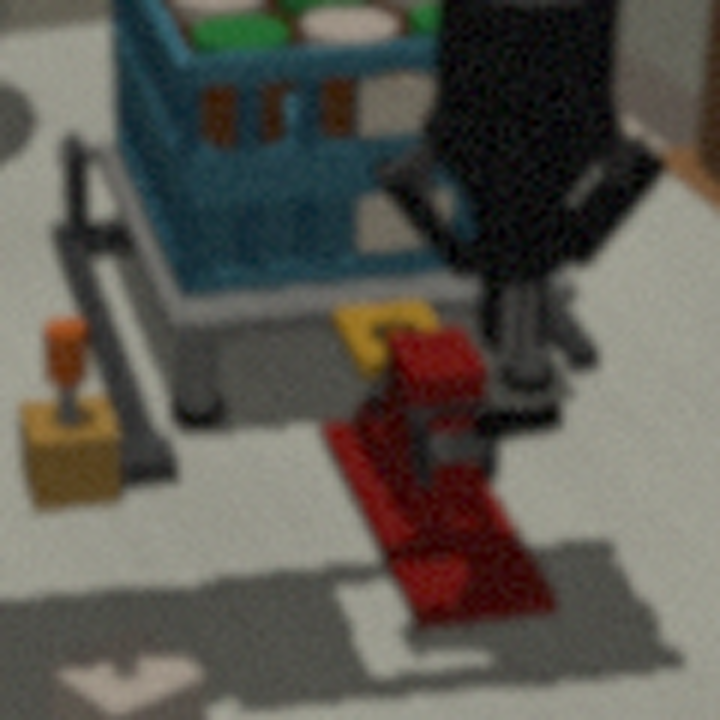

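View pics/t17c.png

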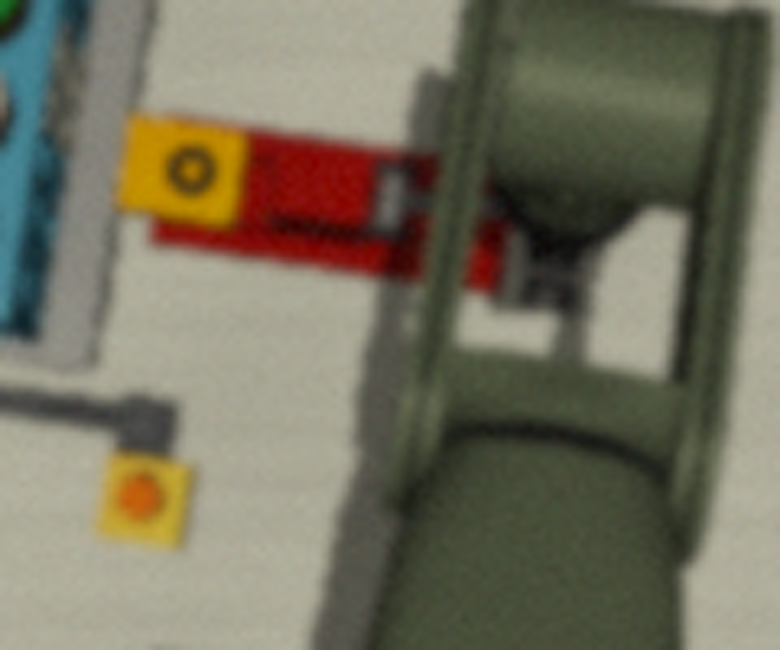

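Request:
{"op": "play_rows", "data": {
  "increments": [0,0,0,0,0,0,0,0,0,0,0,0,0,-0.001,-0.006,0,0,0,0,0,-0.006,0,0,0]
}}

```text
time: 21.4
ee_pos: [606.1, -96.3, 136.2]
ee_rot: [-0.705, 0.705, -0.051, 0.051]
contact_force: [-0.5, -0.1, -0.7]
gripper_width: -0.002
```

Request:
{"op": "play_rows", "data": {
  "increments": [-0.0005,-0.004,-0.004,0,0,0,-0.0005,-0.003,-0.005,0,0,0,-0.0005,-0.003,-0.005,0,0,0,-0.0005,-0.003,-0.005,0,0,0,-0.0005,-0.003,-0.005,0,0,0,-0.0005,-0.003,-0.005,0,0,0,0,0,0,0,0,0]
}}

```text
time: 22.1
ee_pos: [603.3, -114.5, 107.6]
ee_rot: [0.706, -0.705, 0.051, -0.052]
contact_force: [-0.7, 5.2, 5.0]
gripper_width: -0.0
```

Request:
{"op": "play_rows", "data": {
  "increments": [-0.0003,-0.002,-0.005,0,0,0,-0.0003,-0.002,-0.005,0,0,0,-0.0003,-0.0015,-0.005,0,0,0,-0.0002,-0.0015,-0.005,0,0,0,-0.0002,-0.001,-0.005,0,0,0,0,-0.001,-0.005,0,0,0,0,-0.001,-0.005,0,0,0,0,0,0,0,0,0]
}}

```text
time: 22.9
ee_pos: [602.0, -124.2, 73.1]
ee_rot: [0.706, -0.705, 0.051, -0.051]
contact_force: [-1.2, 6.2, 7.2]
gripper_width: -0.001
```

Request:
{"op": "play_rows", "data": {
  "increments": [0,-0.0005,-0.005,0,0,0,0,-0.0005,-0.005,0,0,0,0,0,-0.005,0,0,0,0,0,-0.004,0,0,0,0,0,-0.002,0,0,0,0,0,0,0,0,0,0,0,0,0,0,0]
}}

```text
time: 23.6
ee_pos: [602.3, -125.3, 55.5]
ee_rot: [0.706, -0.705, 0.05, -0.052]
contact_force: [-6.8, 5.3, 21.0]
gripper_width: -0.0
```

```bash
python3 -c "
from h import *
st()"
```

```text
t 23.6 tcp [ 602.3 -125.3   55.5] F [-6.8  5.3 21. ] w -0.0 jaw -8.31 down [ 0.002  0.001 -1.   ] q [-0.22  0.53  1.7   0.    0.91 -0.08]
```

Request:
{"op": "play_rows", "data": {
  "increments": [0,0,0.001,0,0,0,0,0,0,0,0,0,0,0,0,0,0,0,0,0,0,0,0,0]
}}

```text
time: 24.0
ee_pos: [602.3, -125.3, 55.8]
ee_rot: [0.706, -0.705, 0.051, -0.052]
contact_force: [-5.0, 6.3, 17.6]
gripper_width: 0.002
```

```bash
python3 -c "
from h import *
st()
shot('side','s18');shot('top','t18')
crop('s18',230,150,350,270,6,'s18c')
crop('t18',215,150,335,250,6.5,'t18c')"
```

```text
t 24.0 tcp [ 602.3 -125.3   55.8] F [-5.   6.3 17.6] w 0.2 jaw -8.31 down [ 0.002  0.001 -1.   ] q [-0.22  0.53  1.7   0.    0.91 -0.08]
```

View pics/s18c.png

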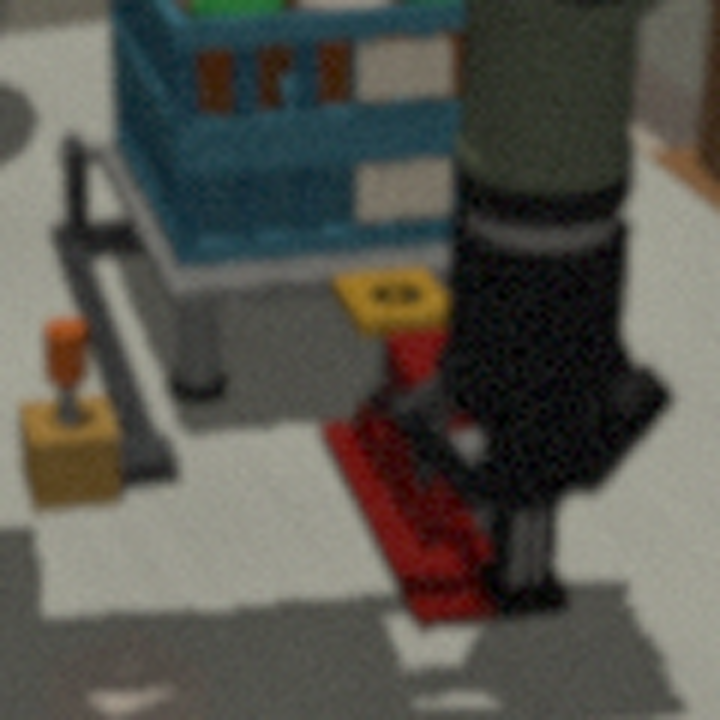

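View pics/t18c.png

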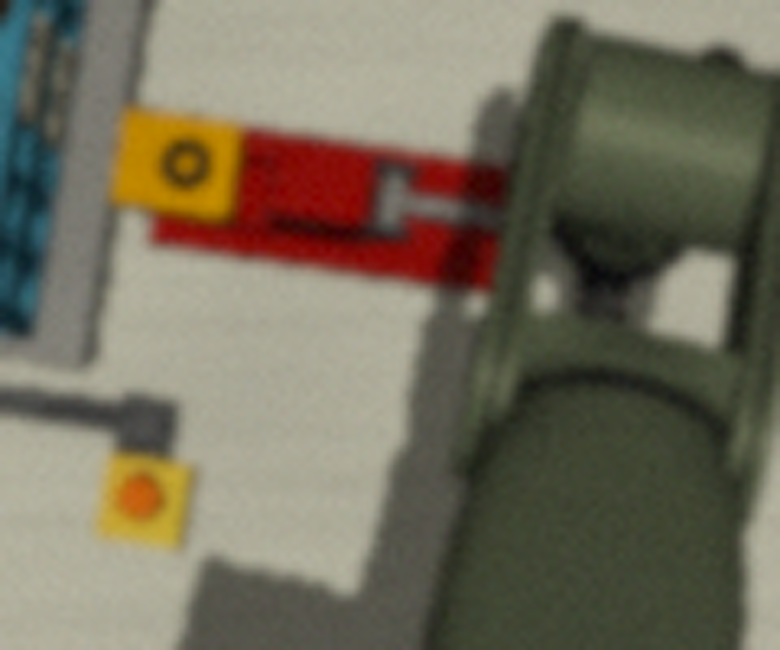

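Deck raised with the front feet clear, jack unmoved at crop (152,240), and the fingers are holding the handle at its stop. Handing in.

```bash
python3 -c "
from h import *
print(arm.finish_job()); st()"
```

```text
the job is handed in; nothing more can be done
None
the job is handed in; nothing more can be done
```

I finished the job and handed it in at 24.0 s of the 72 s. It gives no verdict, and I couldn't read the pump and deck joint values, so everything below comes from pose, force and camera readings.

- **Pin:** I moved it from its rest into the lug hole and pushed until it bottomed out at 14.7 N. The tool was then as low as when it gripped the pin in the rest, which puts the foot about 32 mm down. It was still standing in the lug in the last pictures.
- **Jack:** I set the larger one down upright with its saddle about 3 mm from the pad centre and let go. Different parts of the jack in the image gave positions 2–4 mm apart, and the two cameras differed by a similar amount. All of these are within the 13 mm limit. In the last picture the jack had not moved.
- **Trial stroke:** I pressed the handle down to its stop at 13.8 N and the deck rose. After I let it up, the side picture showed the deck back down and the handle up.
- **Final hold:** The handle is at its stop again, with the fingertips at 55.8 mm (56 mm is fully down). They press with 17.6 N downward plus about 5–6 N sideways. The last picture shows the deck raised and its visible front foot off the bench.

I did not measure the bottles, jar, beaker and jug again at the end. The arm's path stayed clear of them, and no unexpected forces showed up.

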